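# Charge the stage's hand lubricator

### The arm

A 6-joint arm with a two-finger parallel gripper is mounted at the origin on the work surface. World frame = base frame: x ahead of the robot, y to its left, z up, the work surface at z = 0. Lengths are in m, angles in rad, forces in N, time in s.
With the tool pointing down it reaches from about 0.4 to 0.825 m from the base axis. Payload 7 kg.
Tool frame: the origin (TCP) lies at the very end of the fingers, on their centre line; the grasp point (between the pads) lies 19 mm behind it (manip.hold_point_z is the distance from the TCP to the grasp point, in m); z points along the fingers, y is the line along which they close (so a half turn about z gives the same grasp; the last joint's range is limited). The gripper opens to 88 mm and grips with 3 to 60 N. Pads are 19 mm wide; open, the fingers measure 130 mm over their backs; the gripper's body (78 mm by 193 mm) begins 47 mm behind the grasp point.
Start: joints at [-0.901, 0.359, 0.012, 0, -1.224, -0.288], TCP at [0.251, -0.626, 0.227] pointing down, gripper open.
Joint ranges: [-3.07, 3.07], [-1.43, 2.12], [-1.02, 1.25], [-3.03, 1.67], [-3.05, -0], [-3.03, 3.03]. Speed limits (rad/s): [2.39, 2.39, 3.01, 3.14, 3.14, 3.14].

### API

Orientations are given as a unit quaternion [x, y, z, w].
In Python, from cell import manip gives the robot as it stands. The module is installed in compiled form; this text tells all that it offers.
- The arm moves only by the shell command python3 -m crank 'ROWS' [OPENING] [FORCE]. ROWS is JSON, a list of rows, each a list of 2 entries, a list of its own where there are three numbers: the shift along the tool's x, y, z each as a share of 0.02 m, from -1 to 1, then the turn, a rotation vector about the tool's x, y, z each as a share of 6 degrees, from -1 to 1. A call has 1 to 8 rows; each row shifts and turns the commanded pose from where the row before left it, along the tool's axes as they then stand; what a row does not reach is not made up. A row lasts 1/10 s, in which the tool goes at most 50 mm and 8.59 degrees, less where a joint would pass 70% of its speed; a pose out of reach is approached as far as the arm can. A call with a number of a shift or a turn outside -1 to 1 is refused whole. A call with a gripper value outside its range is refused whole. OPENING is the opening in per cent of the stroke, from 0 (shut) to 100 (fully open), set as the call begins (- or left out, the last holds). The fingers move at their own pace and stop on an object; FORCE is the grip in N (left out, the last holds). Time passes only in rows, so rows that do not move let the fingers close. It gives the time, the measured TCP pose, the force, the opening and the grip force at its end, in the units of the state.
- manip.sense(): the state, without advancing time (a new reading comes with each control period).
- manip.capture(name): name is "side" or "top" or "wrist"; returns the picture (400x640x3 uint8, red, green, blue); there is no depth.
- manip.camera_info(name): a dict with "fovy" (degrees; the focal length in pixels is half the picture's height over the tangent of half this angle, whatever the lens; pixels are square), "cx", "cy" (the principal point, pixels), "rvec" (rotation vector, rad) and "tvec" (3), from world to camera coordinates, as OpenCV has them. Camera axes: x right, y down, z forward; pixel columns grow to the right and rows downward; lengths in m; the calibration is good to about 2 mm. The wrist camera is an equidistant fisheye: a pixel r from the principal point sees the ray r / f radians off the axis. A picture is of the moment at which its call begins: read the wrist's pose just before it. camera_info takes no time and is no camera call; for the wrist camera it gives the pose at the moment of the call.
- manip.close_job(): hands the job in; it is judged then, once.
Trained networks look in the newest picture that a camera, given by its name, has taken for a name from the list of things; names that differ only in an ending like _2 or _b are one class to them, and where a whole thing is asked for, a point or a joint stands for the part that bears it (a point fixed in the world has none). Each returns a list of dicts, best first, with "p" (0 to 1); they miss things now and then, are a little off and sometimes report something else, mostly with a low value. They report only what shows in the picture. A call takes as long as a camera call. They do not tell look-alikes from the thing itself.
- manip.find_in(camera, target): "uv" ([column, row] in pixels, amid what is visible of it).
The state is a dict: "time": time; "q": joint angles; "qvel": joint speeds; "tau": joint torques, N m; "position": TCP position; "orientation": TCP orientation; "contact_force": force on the tool from outside, world axes, zero at the start; "moment": the same for the moment, N m; "gripper_width": opening from 0.0 (shut) to 1.0 (fully open); "grip_force": force on a finger pad.
Only numpy, scipy, OpenCV 4.12 (cv2) and the standard library are available. Lean on these libraries where they do the work, as an engineer would, in place of code of your own. Each camera call takes 0.05 s, during which the arm holds its last target. There are 200 camera calls.

### The job

Push the swing guard well clear of the hand lubricator's plunger, then pump the plunger with full presses, letting the spring bring it back up each time, until the indicator pin beside it has come fully out. Finish with the plunger back up and the guard still aside. Do it all by pushing with the fingers: do not touch the pin, and do not lift or shift any of the loose things on the bench.

Things in the scene. Friction and masses are not known exactly. Their poses are not given: they have to be found in the camera images.
- pump: Hand lubricator bolted to the bench, never moves. Dark base plate 130 x 200 x 10 mm with an aluminium block on it. Origin on the bench surface, z up. In its own frame: plunger axis at x 0, y -35 mm; indicator pin axis at x 0, y +45 mm, in a square tower 42 mm wide, 76 mm high, with a bush up to 82 mm; a white grease cartridge with black cap (radius 22 mm, 112 mm high) at x 0, y +98 mm; guard post (radius 7 mm) at x +52, y -35 mm.
- plunger_top (a point): Centre of the top of the plunger's grey mushroom head (radius 18 mm, 14 mm thick); 100 mm above the bench when up, goes down with it to 85 mm.
- plunger (a joint): How far the plunger is pressed down, m: 0 up, 0.015 at the lower stop. Spring: 6 N at the top, 10.5 N at the stop, plus a viscous drag of 150 N per m/s; when let go it comes back up by itself within a second. A full press and full return lifts the pin one step of 10 mm (the first may lift it 1 to 13 mm), during the return; a press of less than 13 mm may lift it little or not at all.
- pin (a joint): How far the indicator pin has come out, m: starts between 0 and 0.010, is fully out at about 0.049 (the step before that is about 0.039). It is moved by pumping only and stays where it is; usually 4 or 5 full presses are needed, and further presses do no harm and hardly raise it any more.
- pin_top (a point): Centre of the top of the pin's steel disc (radius 8 mm, on a stem of radius 4 mm); 88 mm above the bench when the pin is right in, 137 mm when fully out. Then a dark band on the stem shows just above the bush.
- guard (a joint): Angle of the swing guard about its vertical post, rad: 0 to 0.25 at the start (lying over the plunger), grows anticlockwise seen from above (the free end goes towards the pump's -y side, away from the pin), stop at 2.0. It stays where it is left; about 1 N at the tab turns it. The head is free for the fingers from about 1.4 on.
- guard_hinge (a point): Pivot of the guard, on the post's axis, at the underside of the guard plate (108 mm above the bench). At guard angle 0 the plate points along the pump's -x: 85 mm long, 30 mm wide, 4 mm thick, hub radius 15 mm.
- guard_tab (a point): Middle of the top edge of the guard's upright tab, 73 mm from the pivot, 142 mm above the bench. The tab is a thin upright fin along the plate's length: 24 mm long, 4 mm thick, standing 30 mm above the plate; push its flat side with a fingertip.
- jar: Loose amber jar with black cap, radius 18, height 45 mm; origin at the centre of its underside. Leave alone.
- driver: Loose screwdriver lying on the bench, 160 mm long. Leave alone.
- coupling: Loose aluminium shaft ring, radius 20, height 24 mm; origin at the centre of its underside. Leave alone.
- weight: Loose brass test weight with a knob, radius 17, height 44 mm; origin at the centre of its underside. Leave alone.
- dish: Loose shallow white dish, radius 45, height 16 mm. Leave alone.
- mouse: Loose white computer mouse, about 80 x 58 x 33 mm. Leave alone.
- wrench: Loose steel wrench lying on the bench, 150 mm long. Leave alone.
Things that resemble listed ones, but are neither listed nor needed, are in the scene too. Leave any red look-alike of the pump alone.

How it is judged:
By the outcome, as a careful person would: the job done as asked, in the order asked, and still so for the second after the job is handed in, with the robot touching nothing.
It also fails if it takes over 58 s, if anything falls off the work surface, if the arm or the gripper's body presses on something with over 40 N, if the wrist force passes 120 N, or if a joint passes its speed limit or range.

## Working session

There is one attempt and no reset: what is moved stays moved. The work goes in short steps, Python scripts to look and compute and a shell command to move; the robot and the scene stay as the last step left them, time stands still between calls to the robot, and variables do not carry over. Pictures are saved under pics/ and viewed, at most 10 in all, crops included, and the job is handed in when it is done.

```bash
mkdir -p pics; cat > h.py <<'E'
import numpy as np, cv2
from cell import manip
from scipy.spatial.transform import Rotation as R
def cam(n):
    i=manip.camera_info(n); f=200/np.tan(np.radians(i['fovy'])/2)
    return f,i['cx'],i['cy'],R.from_rotvec(i['rvec']).as_matrix(),np.array(i['tvec'])
def ray(n,uv,c=None):
    f,cx,cy,M,t=c or cam(n); d=np.array([uv[0]-cx,uv[1]-cy]); r=np.hypot(*d)
    if n=='wrist':
        th=r/f; v=np.array([*(d/max(r,1e-9)*np.sin(th)),np.cos(th)])
    else: v=np.array([d[0]/f,d[1]/f,1])
    return -M.T@t, M.T@v/np.linalg.norm(v)
def atz(n,uv,z,c=None):
    o,v=ray(n,uv,c); return o+v*(z-o[2])/v[2]
def proj(n,p,c=None):
    f,cx,cy,M,t=c or cam(n); v=M@np.array(p)+t
    if n=='wrist':
        r=np.hypot(v[0],v[1]); th=np.arctan2(r,v[2]); return np.array([cx+f*th*v[0]/r,cy+f*th*v[1]/r])
    return np.array([cx+f*v[0]/v[2],cy+f*v[1]/v[2]])
def tri(l):
    A=np.zeros((3,3));b=np.zeros(3)
    for o,v in l:
        P=np.eye(3)-np.outer(v,v);A+=P;b+=P@o
    return np.linalg.solve(A,b)
def snap(n,fn):
    im=manip.capture(n); cv2.imwrite('pics/'+fn,im[:,:,::-1]); return im
E
python3 - <<'E'
from h import *
a=snap('top','t0.png');b=snap('side','s0.png')
cv2.imwrite('pics/c0.png',np.vstack([a,b])[:,:,::-1][:, :])
for n in('top','side'):
    for t in('pump','plunger_top','pin_top','guard_hinge','guard_tab'):
        print(n,t,[(np.round(d['uv']).tolist(),round(d['p'],2)) for d in manip.find_in(n,t)][:3])
print(manip.sense()); print([ (n,-cam(n)[3].T@cam(n)[4]) for n in('top','side','wrist')])
E
```

```text
top pump [([223.0, 279.0], 0.74), ([476.0, 243.0], 0.66), ([314.0, 202.0], 0.61)]
top plunger_top []
top pin_top []
top guard_hinge [([238.0, 276.0], 0.86), ([421.0, 274.0], 0.8), ([333.0, 193.0], 0.77)]
top guard_tab [([334.0, 192.0], 0.77), ([236.0, 273.0], 0.74), ([420.0, 272.0], 0.59)]
side pump [([374.0, 314.0], 0.86), ([371.0, 122.0], 0.79), ([385.0, 183.0], 0.7)]
side plunger_top [([373.0, 100.0], 0.63), ([381.0, 288.0], 0.61)]
side pin_top [([312.0, 192.0], 0.53)]
side guard_hinge [([380.0, 276.0], 0.91), ([392.0, 151.0], 0.69), ([310.0, 193.0], 0.64)]
side guard_tab [([377.0, 279.0], 0.95), ([309.0, 196.0], 0.77), ([389.0, 148.0], 0.57)]
{'time': 0.6, 'q': array([-9.00900491e-01,  3.58561392e-01,  1.18778874e-02, -3.28570201e-05,
       -1.22410641e+00, -2.88161741e-01]), 'qvel': array([ 1.02552219e-03, -1.27249531e-03,  1.10267872e-04, -7.29105141e-04,
        1.13460370e-03, -6.40178274e-07]), 'tau': array([ 8.68069783e-04, -5.81990075e+01,  2.93179911e+01,  6.99961156e+00,
        1.24003133e-02, -1.12795256e-06]), 'position': array([ 0.25146947, -0.62636348,  0.22657066]), 'orientation': array([-1.89704787e-01,  9.81841175e-01,  4.27758490e-06,  1.51891000e-05]), 'contact_force': array([-0.09207383,  0.90598463, -0.98700118]), 'moment': array([-0.0189746 ,  0.03856431,  0.0057583 ]), 'grip_force': 0.0, 'gripper_width': 1.0021315394906134}
[('top', array([ 0.23862476, -0.06660094,  1.31242496])), ('side', array([0.27604092, 0.83877404, 1.24456372])), ('wrist', array([ 0.18227277, -0.6534583 ,  0.38457376]))]
```

View pics/t0.png

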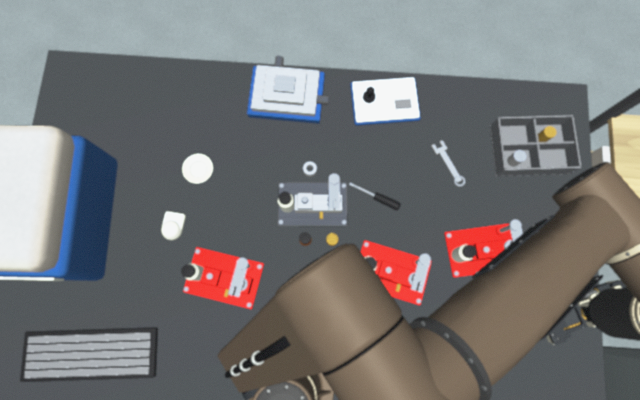

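View pics/s0.png

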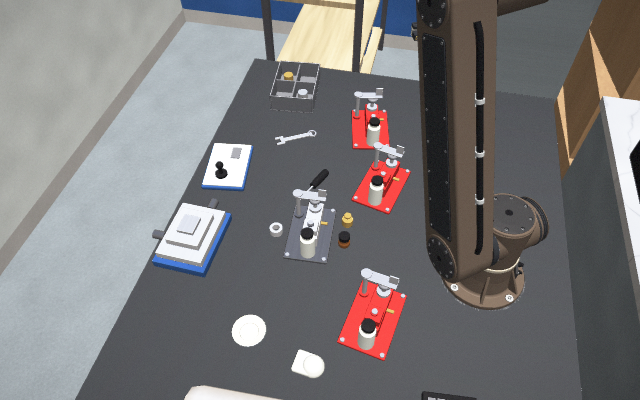

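The top view shows the dark-plated pump at (314,203) and red look-alikes at (223,278), (396,272) and (484,247). In the side view the dark one is at (311,230) and the red ones at (373,315), (381,185) and (371,128). Only the grey one fits "dark base plate", so I'll confirm it in a crop.

```bash
python3 - <<'E'
from h import *
a=cv2.imread('pics/t0.png')[155:255,260:390];b=cv2.imread('pics/s0.png')[175:275,250:380]
cv2.imwrite('pics/crop1.png',np.hstack([cv2.resize(x,(400,308),interpolation=cv2.INTER_CUBIC) if 0 else cv2.resize(x,None,fx=3.07,fy=5 if 0 else 3.07,interpolation=cv2.INTER_CUBIC) for x in(a,b)]))
for u in [(278,183),(348,183),(346,226),(279,226)]: print(u,atz('top',u,.01).round(3))
print(atz('top',(285,199),.112), atz('top',(333,193),.108), atz('top',(238,276),.108))
E
```

```text
(278, 183) [0.561 0.084 0.01 ]
(348, 183) [ 0.575 -0.121  0.01 ]
(346, 226) [ 0.447 -0.123  0.01 ]
(279, 226) [0.434 0.07  0.01 ]
[0.49310303 0.04954577 0.112     ] [ 0.5193773  -0.07826523  0.108     ] [0.28125149 0.15443467 0.108     ]
```

View pics/crop1.png

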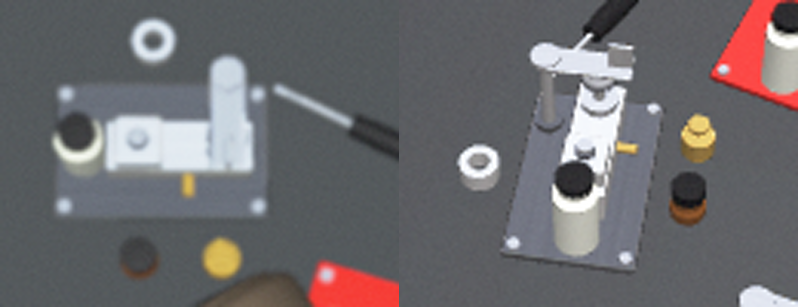

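The crop confirms it. The dark plate at top (314,203) has the cartridge on the left, and the guard lies over the plunger with its hinge at (334,176). The loose objects around it are the ring, the driver, the jar and the weight. I'll fit its pose next.

```bash
cat > fit.py <<'E'
from h import *
from scipy.optimize import least_squares
C={n:cam(n) for n in('top','side')}
T=lambda u,v:(260+u/3.07,155+v/3.07); S=lambda u,v:(250+(u-399)/3.07,175+v/3.07)
obs=[('top',T(228,68),'h'),('top',T(77,130),'c'),('top',T(66,94),(1,1)),('top',T(258,94),(1,-1)),('top',T(259,206),(-1,-1)),('top',T(64,205),(-1,1)),
('side',S(545,55),'h'),('side',S(575,180),'c'),('side',S(653,108),(-1,-1)),('side',S(626,258),(-1,1)),('side',S(513,243),(1,1))]
def pt(k,p):
    x,y,a,ix,iy=p; l={'h':(.052,-.035,.113),'c':(0,.098,.112)}[k] if isinstance(k,str) else (k[0]*ix,k[1]*iy,.012)
    c,s=np.cos(a),np.sin(a); return [x+c*l[0]-s*l[1],y+s*l[0]+c*l[1],l[2]]
r=least_squares(lambda p:np.concatenate([proj(n,pt(k,p),C[n])-uv for n,uv,k in obs]),[.504,-.022,.065,.055,.09],loss='soft_l1')
print(r.x.round(4)); print(r.fun.reshape(-1,2).round(1).tolist())
x,y,a=r.x[:3];np.save('pump.npy',r.x[:3])
W=lambda u,v:np.array([x+np.cos(a)*u-np.sin(a)*v,y+np.sin(a)*u+np.cos(a)*v])
print('plunger',W(0,-.035),'hinge',W(.052,-.035),'pin',W(0,.045),'tab0',W(-.021,-.035))
E
python3 fit.py
```

```text
[ 0.5052 -0.0248  0.0673  0.0539  0.0922]
[[-8.4, 0.6], [-8.6, -0.9], [0.7, 0.3], [1.0, 0.4], [1.1, 0.2], [0.6, 0.5], [-2.5, 5.4], [-2.9, 4.1], [0.4, -1.1], [0.1, -0.6], [0.4, -0.7]]
plunger [ 0.50754147 -0.05973444] hinge [ 0.55942366 -0.056236  ] pin [0.50215926 0.0200843 ] tab0 [ 0.48658905 -0.06114727]
```

```bash
sed -i 's/x,y,a,ix,iy=p/x,y,a,ix,iy,ox,oy=p/; s/(k\[0\]\*ix,k\[1\]\*iy,.012)/(ox+k[0]*ix,oy+k[1]*iy,.012)/; s/.055,.09\]/.055,.09,0,.02]/' fit.py; python3 fit.py
```

```text
[ 0.5043 -0.0469  0.0704  0.0541  0.0915  0.0033  0.0247]
[[-0.3, 1.4], [-0.4, 0.1], [-0.1, 0.1], [-0.2, -0.0], [-0.0, -0.1], [-0.0, 0.4], [-0.3, -0.2], [-0.5, -2.2], [-0.0, -0.3], [-0.2, -0.1], [-0.0, -0.1]]
plunger [ 0.50678982 -0.08185812] hinge [ 0.55866115 -0.07820241] pin [ 0.50116565 -0.00205606] tab0 [ 0.48584177 -0.08333447]
```

```bash
python3 -m crank '[[[-1,1,-0.2],[0,0,0]],[[-1,1,-0.2],[0,0,0]],[[-1,1,-0.2],[0,0,0]],[[-1,1,-0.2],[0,0,0]],[[-1,1,-0.2],[0,0,0]],[[-1,1,-0.2],[0,0,0]],[[-1,1,-0.2],[0,0,0]],[[-1,1,-0.2],[0,0,0]]]' 0 20
python3 -m crank '[[[-1,1,0],[0,0,0]],[[-1,1,0],[0,0,0]],[[-1,1,0],[0,0,0]],[[-1,1,0],[0,0,0]],[[-1,1,0],[0,0,0]],[[-1,1,0],[0,0,0]],[[-1,1,0],[0,0,0]],[[-1,1,0],[0,0,0]]]'
python3 -m crank '[[[-1,1,0],[0,0,0]],[[-1,1,0],[0,0,0]],[[-1,1,0],[0,0,0]],[[-1,1,0],[0,0,0]],[[-1,1,0],[0,0,0]],[[-0.6,1,0],[0,0,0]],[[0,0,0],[0,0,1]],[[0,0,0],[0,0,1]]]'
python3 -c "from cell import manip;print(manip.sense()['q'])"
```

```text
time: 1.4
position: [0.3407, -0.4173, 0.2589]
orientation: [-0.19, 0.982, -0.0, 0.0]
contact_force: [1.6, 1.2, 0.1]
gripper_width: 0.337
grip_force: 0.0
time: 2.2
position: [0.4295, -0.2091, 0.2589]
orientation: [-0.19, 0.982, -0.0, 0.0]
contact_force: [-0.1, -0.6, -0.6]
gripper_width: 0.005
grip_force: 0.0
time: 3.0
position: [0.4886, -0.0563, 0.2587]
orientation: [-0.085, 0.996, 0.0, 0.0]
contact_force: [-0.8, 0.0, 0.7]
gripper_width: 0.003
grip_force: 0.0
[ 2.85947091e-01  3.14229866e-02 -3.28703135e-01 -4.20178145e-05
 -1.21038195e+00 -1.68695748e+00]
```

```bash
python3 -m crank '[[[0,0,0],[0,0,-1]],[[0,0,0],[0,0,-1]],[[0,0,0],[0,0,-1]],[[0,0,0],[0,0,-1]],[[0,0,0],[0,0,-1]],[[0,0,0],[0,0,-1]],[[0,0,0],[0,0,-1]],[[0,0,0],[0,0,-1]]]'
python3 -m crank '[[[0,0,0],[0,0,-1]],[[0,0,0],[0,0,-1]],[[0,0,0],[0,0,-1]],[[0,0,0],[0,0,-1]],[[0,0,0],[0,0,-1]],[[0,0,0],[0,0,-1]],[[0,0,0],[0,0,0]],[[0,0,0],[0,0,0]]]'
python3 - <<'E'
from h import *
print(manip.sense()['q']); c=cam('wrist'); im=snap('wrist','w1.png')
x,y,a=np.load('pump.npy');W=lambda u,v,z:np.array([x+np.cos(a)*u-np.sin(a)*v,y+np.sin(a)*u+np.cos(a)*v,z])
for t,p in dict(plunger_top=W(0,-.035,.1),pin_top=W(0,.045,.09),guard_hinge=W(.052,-.035,.108),guard_tab=W(-.021,-.035,.142)).items():
    d=manip.find_in('wrist',t)[:3]
    print(t,proj('wrist',p,c).round(),[(np.round(e['uv']).tolist(),round(e['p'],2),atz('wrist',e['uv'],p[2],c).round(4)) for e in d])
E
```

```text
time: 3.8
position: [0.4884, -0.0571, 0.2587]
orientation: [-0.486, 0.874, -0.0, 0.0]
contact_force: [-0.3, 0.6, -0.3]
gripper_width: 0.006
grip_force: 0.0
time: 4.6
position: [0.4884, -0.0571, 0.2587]
orientation: [0.73, -0.684, 0.0, -0.0]
contact_force: [-0.3, 0.5, -0.6]
gripper_width: 0.003
grip_force: 0.0
[ 2.84280824e-01  3.13146630e-02 -3.28810718e-01 -5.08487631e-05
 -1.21037148e+00 -2.19665856e-01]
plunger_top [302. 161.] [([304.0, 147.0], 0.41, array([ 0.5061, -0.0967,  0.1   ]))]
pin_top [304. 230.] [([305.0, 230.0], 0.73, array([ 0.4996, -0.0017,  0.09  ])), ([437.0, 368.0], 0.54, array([0.2826, 0.2246, 0.09  ]))]
guard_hinge [251. 163.] [([287.0, 162.0], 0.62, array([ 0.5217, -0.0815,  0.108 ])), ([305.0, 144.0], 0.19, array([ 0.5049, -0.1002,  0.108 ]))]
guard_tab [323. 168.] [([290.0, 160.0], 0.76, array([ 0.5163, -0.0888,  0.142 ]))]
```

View pics/w1.png

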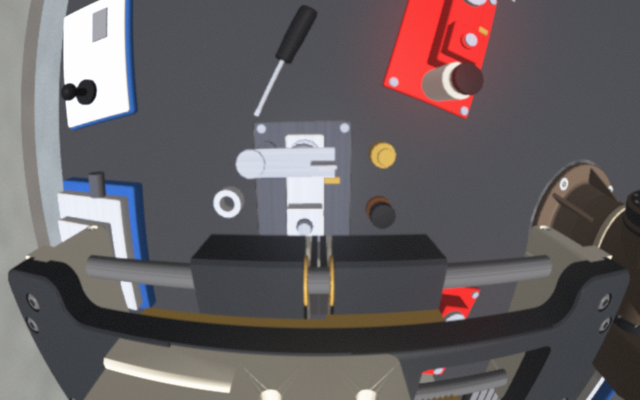

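The hinge is at (251,162) and the tab fin at (323,164), which matches the fitted pose at a guard angle of about 0.07. The pin disc is at (304,228). I'll descend behind the tab, then push.

```bash
python3 -m crank '[[[0,0,1],[0,0,-0.7]],[[0,0,1],[0,0,0]],[[0,0,1],[0,0,0]],[[0,0,1],[0,0,0]],[[0,0,1],[0,0,0]],[[0,0,1],[0,0,0]],[[0,0,0.85],[0,0,0]],[[0,0,0],[0,0,0]]]'
python3 - <<'E'
from h import *
c=cam('wrist'); im=snap('wrist','w2.png')
cv2.imwrite('pics/w2c.png',cv2.resize(im[100:300,200:440,::-1],None,fx=3,fy=3)[:, :])
E
```

```text
time: 5.65
position: [0.4869, -0.0574, 0.1195]
orientation: [0.755, -0.656, -0.001, 0.002]
contact_force: [-0.8, 0.3, 1.3]
gripper_width: 0.004
grip_force: 0.0
```

View pics/w2c.png

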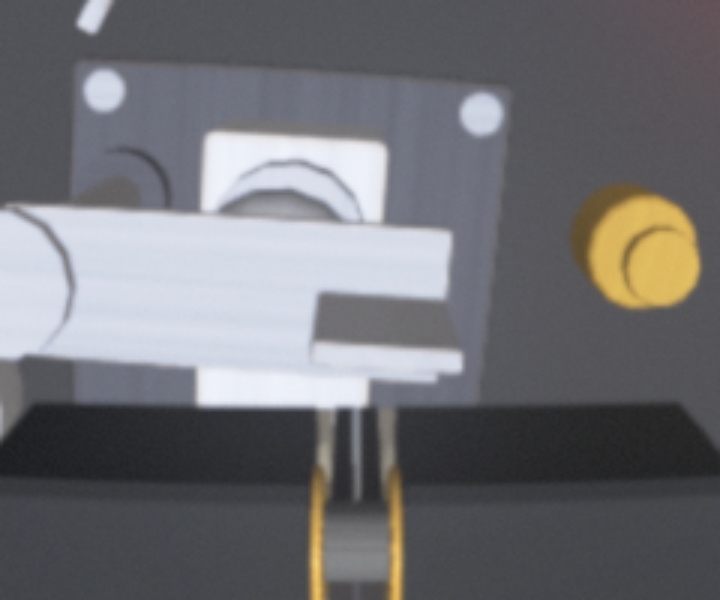

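The tab, at (385,350) in the crop, is parallel to the gripper and in front of the fingertips, so I can push.

```bash
python3 -m crank '[[[0.3,0,0],[0,0,0]],[[0.3,0,0],[0,0,0]],[[0.2,0,0],[0,0,0]],[[0.385,0.04,0],[0,0,-1]],[[0.385,0.04,0],[0,0,-1]],[[0.385,0.04,0],[0,0,-1]],[[0.385,0.04,0],[0,0,-1]],[[0,0,0],[0,0,0]]]'
python3 - <<'E'
from h import *
im=snap('wrist','w3.png')
print(manip.sense()['q'])
cv2.imwrite('pics/w3c.png',cv2.resize(im[60:300,160:480,::-1],None,fx=2,fy=2))
E
```

```text
time: 6.5
position: [0.497, -0.104, 0.122]
orientation: [0.875, -0.484, 0.0, -0.0]
contact_force: [-1.0, 0.3, -1.1]
gripper_width: 0.007
grip_force: 0.0
[ 1.81940415e-01  1.81191115e-01 -4.96318322e-01  6.57743040e-05
 -8.92563171e-01  3.74479552e-01]
```

View pics/w3c.png

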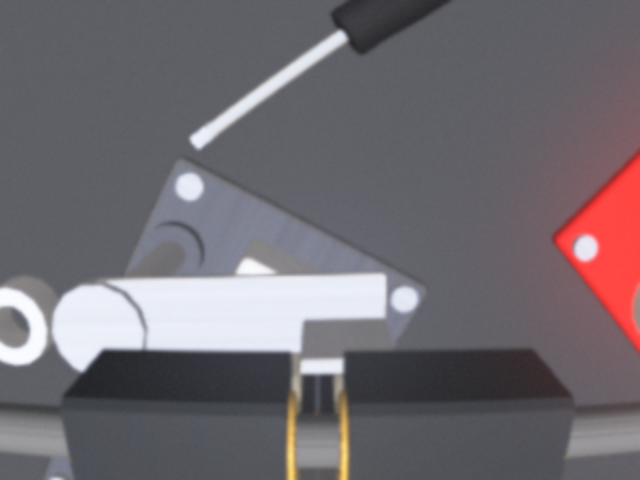

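The guard follows squarely, with the tab at (345,365) against the fingers. I'll carry on along the arc.

```bash
python3 -m crank '[[[0.385,0.1,0],[0,0,-1]],[[0.385,0.1,0],[0,0,-1]],[[0.385,0.1,0],[0,0,-1]],[[0.4,0.04,0],[0,0,-1]],[[0.4,0.04,0],[0,0,-1]],[[0.4,0.04,0],[0,0,-1]],[[0.4,0.04,0],[0,0,-1]],[[0.4,0.04,0],[0,0,-1]]]'
python3 -m crank '[[[0.4,0.04,0],[0,0,-1]],[[0.4,0.04,0],[0,0,-1]],[[0.4,0.04,0],[0,0,-1]],[[0.4,0.04,0],[0,0,-1]],[[0.4,0.04,0],[0,0,-1]],[[0,0,0],[0,0,0]],[[0,0,0],[0,0,0]]]'
python3 - <<'E'
from h import *
im=snap('wrist','w4.png')
s=manip.sense();print(s['q'])
x,y,a=np.load('pump.npy');R_=R.from_quat(s['orientation']).as_matrix()
p=np.array([x+.035*np.sin(a),y-.035*np.cos(a),.1])
print('plunger rel, tool mm',(R_.T@(p-s['position'])*1000).round(1),'y angle',np.degrees(np.arctan2(R_[1,1],R_[0,1])))
cv2.imwrite('pics/w4c.png',cv2.resize(im[60:300,160:480,::-1],None,fx=2,fy=2))
E
```

```text
time: 7.35
position: [0.5391, -0.1468, 0.1217]
orientation: [0.996, -0.086, -0.0, -0.0]
contact_force: [-1.2, 1.4, 0.1]
gripper_width: 0.007
grip_force: 0.7
time: 8.05
position: [0.5788, -0.1493, 0.1216]
orientation: [0.985, 0.172, 0.0, -0.0]
contact_force: [0.4, 0.2, 0.3]
gripper_width: 0.004
grip_force: 0.0
[ 7.40699380e-02  3.20001595e-01 -3.02112596e-01  7.02189421e-06
 -9.48468484e-01  1.84304099e+00]
plunger rel, tool mm [-44.7 -87.9  21.6] y angle -70.15740079264711
```

View pics/w4c.png

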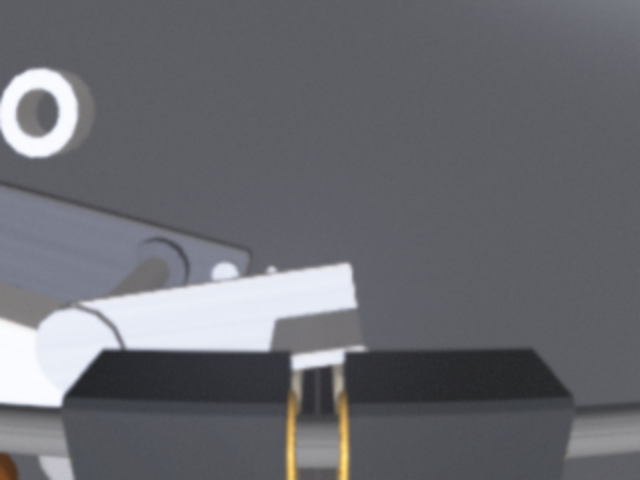

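The guard is now at about 1.9 rad, with the plate well aside. I'll back off, rise, move above the plunger and turn back.

```bash
python3 -m crank '[[[-0.5,0,0],[0,0,0]],[[-0.5,0,0],[0,0,0]],[[0,0,-1],[0,0,0]],[[0,0,-1],[0,0,0]],[[-0.3,-1,-0.5],[0,0,0]],[[-0.3,-1,0],[0,0,0]],[[-0.3,-1,0],[0,0,0]],[[-0.3,-1,0],[0,0,0]]]'
python3 -m crank '[[[-0.03,-0.4,0],[0,0,0]],[[0,0,0],[0,0,1]],[[0,0,0],[0,0,1]],[[0,0,0],[0,0,1]],[[0,0,0],[0,0,1]],[[0,0,0],[0,0,1]],[[0,0,0],[0,0,1]],[[0,0,0],[0,0,1]]]'
python3 -m crank '[[[0,0,0],[0,0,1]],[[0,0,0],[0,0,1]],[[0,0,0],[0,0,1]],[[0,0,0],[0,0,1]],[[0,0,0],[0,0,1]],[[0,0,0],[0,0,1]],[[0,0,0],[0,0,1]],[[0,0,0],[0,0,1]]]'
python3 -m crank '[[[0,0,0],[0,0,1]],[[0,0,0],[0,0,1]],[[0,0,0],[0,0,0.6]],[[0,0,0],[0,0,0]],[[0,0,0],[0,0,0]]]'
cat > rel.py <<'E'
from h import *
s=manip.sense();x,y,a=np.load('pump.npy');R_=R.from_quat(s['orientation']).as_matrix()
p=np.array([x+.035*np.sin(a),y-.035*np.cos(a),.1])
print('plunger rel, tool mm',(R_.T@(p-s['position'])*1000).round(1),'y angle',np.degrees(np.arctan2(R_[1,1],R_[0,1])))
E
cat > look.py <<'E'
import sys
from h import *
c=cam('wrist'); im=snap('wrist',sys.argv[1])
x,y,a=np.load('pump.npy')
W=lambda u,v,z:np.array([x+np.cos(a)*u-np.sin(a)*v,y+np.sin(a)*u+np.cos(a)*v,z])
for t,p in dict(plunger_top=W(0,-.035,.1),pin_top=W(0,.045,.09),guard_hinge=W(.052,-.035,.108)).items():
    print(t,proj('wrist',p,c).round(),[(np.round(e['uv']).tolist(),round(e['p'],2),atz('wrist',e['uv'],p[2],c).round(4)) for e in manip.find_in('wrist',t)[:2]])
cv2.imwrite('pics/c_'+sys.argv[1],cv2.resize(im[60:300,160:480,::-1],None,fx=2,fy=2))
E
python3 rel.py; python3 look.py w5.png
```

```text
time: 8.9
position: [0.5086, -0.0894, 0.1718]
orientation: [0.985, 0.173, 0.0, -0.0]
contact_force: [1.0, 0.3, 0.2]
gripper_width: 0.003
grip_force: 0.0
time: 9.7
position: [0.5065, -0.0826, 0.1716]
orientation: [0.981, -0.193, 0.0, -0.0]
contact_force: [-0.1, 0.2, -0.6]
gripper_width: 0.004
grip_force: 0.0
time: 10.5
position: [0.5065, -0.0826, 0.1716]
orientation: [0.818, -0.575, 0.0, -0.0]
contact_force: [0.7, 0.6, 1.1]
gripper_width: 0.005
grip_force: 0.0
time: 11.0
position: [0.5066, -0.0824, 0.1716]
orientation: [0.735, -0.678, 0.0, -0.0]
contact_force: [-0.1, 0.0, 0.8]
gripper_width: 0.004
grip_force: 0.0
plunger rel, tool mm [-0.6 -0.2 71.6] y angle -175.4464411591536
plunger_top [318. 212.] [([319.0, 206.0], 0.58, array([ 0.5064, -0.0862,  0.1   ]))]
pin_top [317. 292.] [([527.0, 58.0], 0.75, array([ 0.3319, -0.2356,  0.09  ]))]
guard_hinge [250. 214.] [([226.0, 167.0], 0.84, array([ 0.5778, -0.1132,  0.108 ])), ([481.0, 396.0], 0.75, array([0.2811, 0.1473, 0.108 ]))]
```

View pics/c_w5.png

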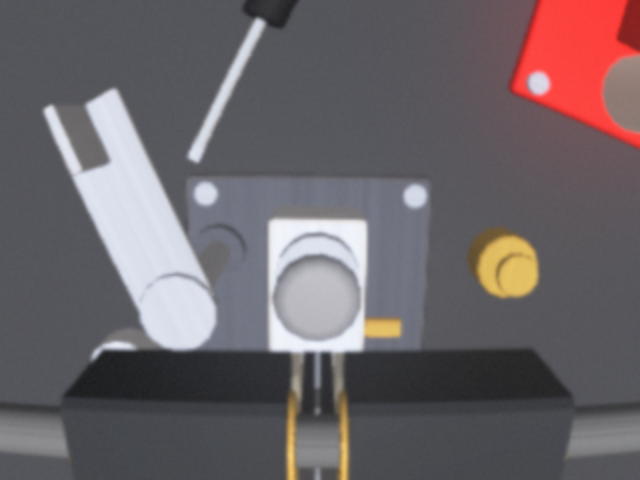

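The head is at (317,297) in the crop and clear of the guard. I'll descend to it and do a first press carefully.

```bash
python3 -m crank '[[[0.1,0,1],[0,0,0]],[[0,0,1],[0,0,0]],[[0,0,1],[0,0,0]],[[0,0,0.35],[0,0,0]],[[0,0,0.3],[0,0,0]],[[0,0,0.3],[0,0,0]],[[0,0,0],[0,0,0]]]'
python3 -m crank '[[[0,0,0.2],[0,0,0]],[[0,0,0],[0,0,0]],[[0,0,0],[0,0,0]]]'
```

```text
time: 11.9
position: [0.5065, -0.0842, 0.093]
orientation: [0.734, -0.679, -0.0, 0.0]
contact_force: [-4.2, -0.2, 5.6]
gripper_width: 0.006
grip_force: 2.7
time: 12.2
position: [0.5066, -0.0842, 0.0896]
orientation: [0.734, -0.679, -0.0, 0.0]
contact_force: [-4.3, 0.9, 7.4]
gripper_width: 0.004
grip_force: 3.6
```

```bash
python3 -m crank '[[[0,0,0.2],[0,0,0]],[[0,0,0],[0,0,0]],[[0,0,0],[0,0,0]]]'
python3 -m crank '[[[0,0,0.1],[0,0,0]],[[0,0,0],[0,0,0]],[[0,0,0],[0,0,0]]]'
```

```text
time: 12.5
position: [0.5066, -0.0842, 0.0858]
orientation: [0.734, -0.679, 0.0, 0.0]
contact_force: [-4.6, 1.2, 8.7]
gripper_width: 0.003
grip_force: 4.1
time: 12.8
position: [0.5067, -0.0843, 0.0851]
orientation: [0.735, -0.679, 0.0, 0.0]
contact_force: [-11.0, 2.7, 22.9]
gripper_width: 0.003
grip_force: 11.4
```

The lower stop is reached at z = 0.085 with 23 N. Now I'll release, wait, and repeat.

```bash
python3 -m crank '[[[0,0,-0.6],[0,0,0]],[[0,0,-0.6],[0,0,0]],[[0,0,0],[0,0,0]],[[0,0,0],[0,0,0]],[[0,0,0],[0,0,0]],[[0,0,0],[0,0,0]],[[0,0,0],[0,0,0]],[[0,0,0],[0,0,0]]]'
python3 -m crank '[[[0,0,0],[0,0,0]],[[0,0,0],[0,0,0]],[[0,0,0],[0,0,0]],[[0,0,0.5],[0,0,0]],[[0,0,0.4],[0,0,0]],[[0,0,0.3],[0,0,0]],[[0,0,0],[0,0,0]],[[0,0,0],[0,0,0]]]'
python3 -m crank '[[[0,0,-0.6],[0,0,0]],[[0,0,-0.6],[0,0,0]],[[0,0,0],[0,0,0]],[[0,0,0],[0,0,0]],[[0,0,0],[0,0,0]],[[0,0,0],[0,0,0]],[[0,0,0],[0,0,0]],[[0,0,0],[0,0,0]]]'
python3 -m crank '[[[0,0,0],[0,0,0]],[[0,0,0],[0,0,0]],[[0,0,0],[0,0,0]],[[0,0,0.5],[0,0,0]],[[0,0,0.4],[0,0,0]],[[0,0,0.3],[0,0,0]],[[0,0,0],[0,0,0]],[[0,0,0],[0,0,0]]]'
python3 -m crank '[[[0,0,-0.6],[0,0,0]],[[0,0,-0.6],[0,0,0]],[[0,0,0],[0,0,0]],[[0,0,0],[0,0,0]],[[0,0,0],[0,0,0]],[[0,0,0],[0,0,0]],[[0,0,0],[0,0,0]],[[0,0,0],[0,0,0]]]'
python3 -m crank '[[[0,0,0],[0,0,0]],[[0,0,0],[0,0,0]],[[0,0,0],[0,0,0]]]'
python3 - <<'E'
from h import *
im=snap('side','s5.png')
for z in(.088,.098,.108,.118,.128,.137):print(z,proj('side',[.5012,-.002,z]).round(1))
print(manip.find_in('side','pin_top')[:2])
cv2.imwrite('pics/c_s5.png',cv2.resize(im[150:280,230:390,::-1],None,fx=4,fy=4,interpolation=cv2.INTER_CUBIC))
E
```

```text
time: 13.6
position: [0.5068, -0.0842, 0.1062]
orientation: [0.734, -0.679, -0.0, 0.0]
contact_force: [-0.1, -0.2, 1.4]
gripper_width: 0.007
grip_force: 0.0
time: 14.4
position: [0.5082, -0.0841, 0.0851]
orientation: [0.735, -0.678, 0.001, -0.001]
contact_force: [-8.5, 4.3, 28.8]
gripper_width: 0.004
grip_force: 14.3
time: 15.2
position: [0.5068, -0.0842, 0.1063]
orientation: [0.734, -0.679, -0.0, 0.0]
contact_force: [0.3, 0.6, 0.4]
gripper_width: 0.005
grip_force: 0.0
time: 16.0
position: [0.5082, -0.0841, 0.0851]
orientation: [0.735, -0.678, 0.001, -0.001]
contact_force: [-8.5, 4.3, 28.8]
gripper_width: 0.006
grip_force: 14.3
time: 16.8
position: [0.5068, -0.0841, 0.1063]
orientation: [0.734, -0.679, -0.0, 0.0]
contact_force: [0.4, -0.0, 0.3]
gripper_width: 0.005
grip_force: 0.0
time: 17.1
position: [0.507, -0.0841, 0.1066]
orientation: [0.734, -0.679, 0.0, -0.0]
contact_force: [-0.3, 0.5, 1.1]
gripper_width: 0.008
grip_force: 0.0
0.088 [310.2 221.5]
0.098 [310.1 219.4]
0.108 [310.1 217.3]
0.118 [310.  215.1]
0.128 [309.9 213. ]
0.137 [309.9 211. ]
[{'uv': [310.0, 214.9], 'p': 0.63}, {'uv': [296.5, 189.2], 'p': 0.5}]
```

View pics/c_s5.png

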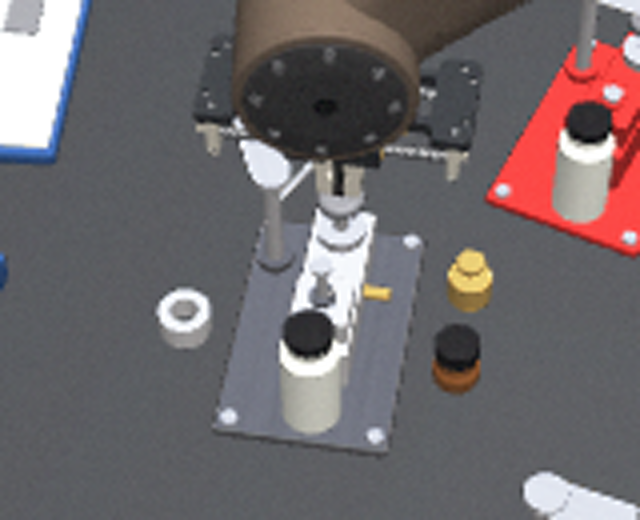

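The pin is rising: its disc is at (310,215), about z 0.118 after three presses. Further presses are harmless, so I'll do three more.

```bash
python3 -m crank '[[[0,0,0.5],[0,0,0]],[[0,0,0.4],[0,0,0]],[[0,0,0.3],[0,0,0]],[[0,0,0],[0,0,0]],[[0,0,0],[0,0,0]],[[0,0,-0.6],[0,0,0]],[[0,0,-0.6],[0,0,0]],[[0,0,0],[0,0,0]]]'
python3 -m crank '[[[0,0,0],[0,0,0]],[[0,0,0],[0,0,0]],[[0,0,0],[0,0,0]],[[0,0,0],[0,0,0]],[[0,0,0],[0,0,0]],[[0,0,0],[0,0,0]],[[0,0,0],[0,0,0]],[[0,0,0],[0,0,0]]]'
python3 -m crank '[[[0,0,0.5],[0,0,0]],[[0,0,0.4],[0,0,0]],[[0,0,0.3],[0,0,0]],[[0,0,0],[0,0,0]],[[0,0,0],[0,0,0]],[[0,0,-0.6],[0,0,0]],[[0,0,-0.6],[0,0,0]],[[0,0,0],[0,0,0]]]'
python3 -m crank '[[[0,0,0],[0,0,0]],[[0,0,0],[0,0,0]],[[0,0,0],[0,0,0]],[[0,0,0],[0,0,0]],[[0,0,0],[0,0,0]],[[0,0,0],[0,0,0]],[[0,0,0],[0,0,0]],[[0,0,0],[0,0,0]]]'
python3 -m crank '[[[0,0,0.5],[0,0,0]],[[0,0,0.4],[0,0,0]],[[0,0,0.3],[0,0,0]],[[0,0,0],[0,0,0]],[[0,0,0],[0,0,0]],[[0,0,-0.6],[0,0,0]],[[0,0,-0.6],[0,0,0]],[[0,0,0],[0,0,0]]]'
python3 -m crank '[[[0,0,0],[0,0,0]],[[0,0,0],[0,0,0]],[[0,0,0],[0,0,0]],[[0,0,0],[0,0,0]],[[0,0,0],[0,0,0]],[[0,0,0],[0,0,0]],[[0,0,0],[0,0,0]],[[0,0,0],[0,0,0]]]'
python3 -m crank '[[[0,0,-1],[0,0,0]],[[0,0,-1],[0,0,0]],[[0,0,-1],[0,0,0]],[[0,0,-1],[0,0,0]],[[0,0,-1],[0,0,0]],[[0.5,0,-1],[0,0,0]],[[0.5,0,-0.5],[0,0,0]],[[0,0,0],[0,0,0]]]'
python3 - <<'E'
from h import *
s=snap('side','s6.png');print(manip.find_in('side','pin_top')[:2])
w=snap('wrist','w6.png')
a=cv2.resize(s[190:270,270:350,::-1],(400,400),interpolation=cv2.INTER_CUBIC);b=cv2.resize(w[90:290,200:400,::-1],(400,400),interpolation=cv2.INTER_CUBIC)
cv2.imwrite('pics/c6.png',np.hstack([a,b]))
E
```

```text
time: 18.0
position: [0.508, -0.084, 0.1079]
orientation: [0.734, -0.679, 0.001, -0.001]
contact_force: [0.4, -0.1, 0.3]
gripper_width: 0.005
grip_force: 0.0
time: 18.8
position: [0.5069, -0.0841, 0.1065]
orientation: [0.734, -0.679, -0.0, 0.0]
contact_force: [1.3, -0.3, -0.3]
gripper_width: 0.006
grip_force: 0.0
time: 19.6
position: [0.508, -0.084, 0.1079]
orientation: [0.734, -0.679, 0.001, -0.001]
contact_force: [0.8, 0.7, -0.2]
gripper_width: 0.008
grip_force: 0.0
time: 20.4
position: [0.507, -0.0841, 0.1066]
orientation: [0.734, -0.679, 0.0, -0.0]
contact_force: [-0.1, -0.4, -0.6]
gripper_width: 0.003
grip_force: 0.0
time: 21.2
position: [0.508, -0.084, 0.1079]
orientation: [0.734, -0.679, 0.001, -0.001]
contact_force: [0.3, 0.3, -0.0]
gripper_width: 0.004
grip_force: 0.0
time: 22.0
position: [0.507, -0.0841, 0.1066]
orientation: [0.734, -0.679, 0.0, -0.0]
contact_force: [0.1, -0.4, -0.2]
gripper_width: 0.001
grip_force: 0.0
time: 22.8
position: [0.5092, -0.1049, 0.2378]
orientation: [0.734, -0.679, 0.001, -0.001]
contact_force: [1.3, -0.7, 0.2]
gripper_width: 0.005
grip_force: 0.0
[{'uv': [309.8, 213.3], 'p': 0.37}]
```

View pics/c6.png

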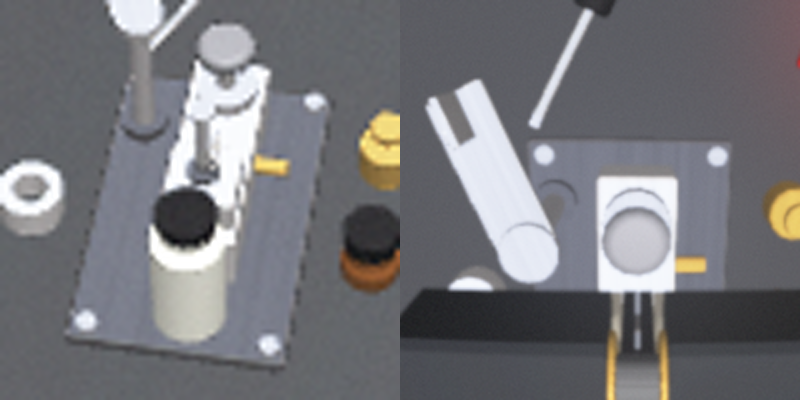

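The pin disc is at side row 210.6, or z ≈ 0.137, with the dark band showing above the bush. The plunger is up, the guard is aside and the robot is clear of everything. I'm handing in.

```bash
python3 -c "from cell import manip;print(manip.close_job())"
```

```text
the job is handed in; nothing more can be done
None
```

I handed the job in at about 23 s: the guard is swung aside to about 1.9 rad, six full presses brought the pin fully out with its dark band showing, and the plunger is back up with the arm clear of everything.

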